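Reset the tripped breaker of the coffee bar's power box

ROBOT

A 7-joint arm with a two-finger parallel gripper is mounted at the origin on the work surface. World frame = base frame: x ahead of the robot, y to its left, z up, the work surface at z = 0. Lengths are in m, angles in rad, forces in N, time in s.
With the tool pointing down it reaches from about 0.425 to 0.95 m from the base axis. Payload 4.7 kg.
Tool frame: the origin (TCP) lies at the very end of the fingers, on their centre line; the grasp point (between the pads) lies 19 mm behind it; z points along the fingers, y is the line along which they close (so a half turn about z gives the same grasp; the last joint's range is limited). The gripper opens to 87 mm and grips with 3 to 60 N. Pads are 19 mm wide; open, the fingers measure 117 mm over their backs; the gripper's body (75 mm by 190 mm) begins 51 mm behind the grasp point.
Start: joints at [-1.146, 0.469, -0.049, 1.532, 0.024, 1.141, -0.082], TCP at [0.296, 0.607, 0.223] pointing down, gripper open.
Joint ranges: [-2.59, 2.59], [-0.33, 1.99], [-1.39, 1.29], [0.1, 2.45], [-1.04, 4.18], [0.21, 1.99], [-2.66, 2.66]. Speed limits (rad/s): [2.57, 2.57, 3.14, 3.14, 3.14, 3.14, 3.14].

INTERFACE

Orientations are given as a rotation vector (axis times angle).
In Python, from rig import r gives the robot as it stands. The module is installed in compiled form; this text tells all that it offers. Calls block until the motion is done:
- r.reach(position, orientation): joint-space move of the TCP to a pose.
- r.move_l(position, frame=None, speed=0.15, force_limit=None): straight line of the TCP; frame=None keeps the orientation; speed is the mean speed in m/s. With force_limit (N) it stops when the force on the tool has changed by that much, and returns True; else False.
- r.move_joints(angles): joint-space move.
- r.gripper_to(opening): opening from 0.0 (shut) to 1.0 (fully open); the grip force is fixed at half the most; returns when the fingers have stopped.
- r.pause(seconds).
- r.inverse_kinematics(position, orientation): joint angles nearest the present ones, or None.
- r.get_obs(): the state.
- r.capture(name): name is "scene" or "side" or "wrist"; returns a dict with "pixels" (420x560x3 uint8, blue, green, red), "fx", "fy", "cx", "cy" (pixels), "T" (4x4, takes a point from camera to world coordinates); the wrist camera has in their place "tool_from_camera" (4x4, takes a point from camera to tool coordinates, whose origin is the TCP and whose axes are the flange's). Camera axes: x right, y down, z forward; pixel columns grow to the right and rows downward; lengths in m; the calibration is good to about 2 mm. A picture is of the moment at which its call begins: read the wrist's pose just before it. There is no depth.
A pose or a line that the arm cannot do raises r.PlanningError and nothing moves.
- r.close_job(): hands the job in; it is judged then, once.
Trained networks look in the newest picture that a camera, given by its name, has taken for a name from the list of things; names that differ only in an ending like _2 or _b are one class to them, and where a whole thing is asked for, a point or a joint stands for the part that bears it (a point fixed in the world has none). Each returns a list of dicts, best first, with "p" (0 to 1); they miss things now and then, are a little off and sometimes report something else, mostly with a low value. They report only what shows in the picture. A call takes as long as a camera call.
- r.find_in(camera, name): "bbox" ([left, top, right, bottom] in pixels, round what is visible of it).
- r.regions_of(camera, name): "region" (420x560 bool, what is visible of it) and "bbox" ([left, top, right, bottom] in pixels, round what is visible of it).
The state is a dict: "clock": time; "q": joint angles; "joint_vel": joint speeds; "joint_torque": joint torques, N m; "eef_pos": TCP position; "ee_rot": TCP orientation; "ft_force": force on the tool from outside, world axes, zero at the start; "wrist_torque": the same for the moment, N m; "grip_width": opening from 0.0 (shut) to 1.0 (fully open); "grip_force": force on a finger pad.
Only numpy, scipy, OpenCV 4.12 (cv2) and the standard library are available. Lean on these libraries where they do the work, as an engineer would, in place of code of your own. Each camera call takes 0.05 s, during which the arm holds its last target. There are 200 camera calls.

TASK

One of the three breakers in the coffee bar's power box has tripped: its lever stands midway. Reset it: push that lever towards the robot right to its off end, firmly but never forcing it, until you feel the latch give way and the lever meets its stop, then throw it fully on, away from the robot, and let go. Leave the other two levers and the things standing on and beside the box as they are.

Things in the scene. Friction and masses are not known exactly. Their poses are not given: they have to be found in the camera images.
- power_box: Grey steel power box fixed on the counter, 330 mm wide (its y), 253 mm deep (its x), front towards the robot. Origin: centre of its underside; x to the back, y left, z up. Its panel rises from the front edge (85 mm high) at 15 degrees (0.262 rad) to 137 mm, then a ledge 140 mm high, 60 mm deep. Three alike breakers sit on the panel at y = -100, 0, 100 mm; which sits where differs each time.
- breaker_a: The tripped breaker: dark case fixed on the panel, 76 mm wide (y), 130 mm long, 9 mm proud; its middle 62 mm is a nose 18 mm proud with the lever at its centre. Origin: centre of the case on the panel's surface, axes as the box's (not tilted). The two other breakers are alike.
- lever_a (a joint): Tripped lever, rad. 0: square to the panel. Negative: off, towards the robot; positive: on, away. Starts near 0; stays where left (under 2 N moves it); on end 0.60. Until reset, a latch bars it at 0.04 to 0.43. To reset, push off: near the end a latch takes 5 to 7 N, then gives way (a click, the force dips) and right after it the stop is met, at -0.29 to -0.74 (differs, must be felt).
- handle_a: Handle of the tripped lever: light grey plastic bar 14 mm wide (its y, along the hinge), 9 mm thick (its x), coming out of a drum of 18 mm radius. Origin on the hinge line, 4 mm above the panel's surface, z along the handle. Push its flat faces with closed fingertips, square to the face: a tip that drags along it jams. Over 11 N in all (push and each finger's squeeze added up) breaks it.
- handle_a_tip (a point): Centre of the free end of that handle, 54 mm from the hinge line; the last 36 mm stand clear of the drum. At least 80 mm are free on either side to the next handle.
- lever_b (a joint): Lever of the breaker that is on; as lever_a: it starts and must stay near 0.58 (above 0.52).
- handle_b: same lever on the breaker that is on; same form, size and frame as handle_a.
- lever_c (a joint): Lever of the spare breaker that is switched off; as lever_a: it starts and must stay near -0.53 (below -0.42).
- handle_c: same lever on the breaker that is off; same form, size and frame as handle_a.
- espresso_cup: White espresso cup with a handle, 62 mm wide, 55 mm high, standing on the box's back ledge. Origin: centre of its underside.
- milk_jug: Steel milk jug with a handle, 86 mm wide, 105 mm high, standing on the counter left of the box. Origin: centre of its underside.
- portafilter: Portafilter (steel basket of 70 mm, black handle), 217 mm long, 34 mm high, lying on the counter right of the box. Origin: on the counter under the middle of its length.
- teaspoon: Steel teaspoon, 140 mm long, lying on the counter in front of the box. Origin: on the counter under its middle.

How it is judged:
On the way, in this order (a step that is already met when the one before it is completed fails the run):
1. the tripped lever is pushed over to its off side (value of joint lever_a below -0.24 rad).
2. the same lever is thrown fully on (value of joint lever_a above 0.52 rad), for 0.2 s.
At the end, for the whole second after the job is handed in: the tripped breaker's lever is fully on (above 0.52 rad) and at rest, the breaker that was on is still on (above 0.52 rad), the spare one is still off (below -0.42 rad) (value of joint each of lever_a, lever_b above 0.52 rad and value of joint lever_c below -0.42 rad and not (velocity of joint lever_a above 0.05 rad/s or velocity of joint lever_a below -0.05 rad/s)); the robot touches nothing.
It fails at once if the robot loads the tripped breaker's handle with more than 11 N (contact force between any of the fingers, the arm and handle_a above 11 N).
It fails at once if one of the other two breakers is switched (value of joint lever_b below 0.52 rad or value of joint lever_c above -0.42 rad).
It fails at once if the cup, jug, portafilter or teaspoon is shifted by more than 30 mm (distance of any of espresso_cup, milk_jug, portafilter, teaspoon from where it was at the start of the episode above 0.03 m).
It also fails if it takes over 64 s, if anything falls off the work surface, if the arm or the gripper's body presses on something with over 40 N, if the wrist force passes 120 N, or if a joint passes its speed limit or range.

## Working session

There is one attempt and no reset: what is moved stays moved. The work goes in short steps, each a Python script; the robot and the scene stay as the last script left them, time stands still between calls to the robot, and variables do not carry over. Pictures are saved under pics/ and viewed, at most 10 in all, crops included, and the job is handed in when it is done.

```bash
mkdir -p pics; python3 - <<'E'
from rig import r
import cv2, numpy as np
o=r.get_obs(); print(o)
for c in ("scene","side"):
    k=r.capture(c); cv2.imwrite(f"pics/{c}0.png",k["pixels"])
    print(c,k["fx"],k["cx"],k["cy"],np.round(k["T"],4).tolist())
    for n in ("power_box","breaker_a","handle_a","handle_a_tip"):
        print(n,[(np.round(d["bbox"],1).tolist(),round(d["p"],2)) for d in r.find_in(c,n)])
E
```

```text
{'clock': 0.0, 'q': array([-1.14587959,  0.46946547, -0.04862506,  1.5336678 ,  0.02415103,
        1.14096393, -0.08228459]), 'joint_vel': array([ 0.00092409,  0.00147094, -0.00038788, -0.00040298, -0.00128608,
       -0.00052115,  0.00159324]), 'joint_torque': array([-1.03702369e-04, -5.07983172e+01, -8.05944926e-02, -2.36144292e+01,
       -6.12132554e-02,  3.81364441e-02,  2.02508677e-04]), 'eef_pos': array([0.29565223, 0.60616399, 0.22149438]), 'ee_rot': array([-7.06532259e-01, -3.06077086e+00,  2.96518869e-03]), 'ft_force': array([-0.88710409,  0.16271954,  0.07145778]), 'wrist_torque': array([ 0.00947279, -0.01930421,  0.00054869]), 'grip_force': 0.0, 'grip_width': 0.9991765333562466}
scene 413.3772304685117 278.9404829507943 214.95850726713502 [[-0.6704, 0.4817, -0.5643, 1.1608], [0.742, 0.4346, -0.5106, 0.575], [-0.0007, -0.761, -0.6488, 0.8115], [0.0, 0.0, 0.0, 1.0]]
power_box [([151.8, 174.5, 308.1, 296.2], 0.8)]
breaker_a [([186.7, 171.5, 239.7, 200.3], 0.76)]
handle_a [([233.6, 191.0, 247.9, 203.5], 0.62), ([261.0, 201.0, 276.9, 215.6], 0.56), ([213.8, 168.9, 223.3, 183.9], 0.38)]
handle_a_tip [([212.1, 169.8, 219.5, 184.1], 0.61)]
side 413.3272369474247 274.64951572811833 218.69113818919104 [[0.7943, -0.3347, 0.5071, 0.0771], [-0.6076, -0.443, 0.6592, -0.5953], [0.004, -0.8317, -0.5552, 0.6504], [0.0, 0.0, 0.0, 1.0]]
power_box [([244.4, 181.7, 430.3, 344.0], 0.9), ([316.7, 238.7, 387.9, 294.9], 0.7)]
breaker_a [([315.0, 238.3, 387.6, 298.0], 0.66)]
handle_a [([345.3, 247.3, 358.4, 265.9], 0.68), ([277.9, 208.8, 295.8, 220.3], 0.66), ([313.9, 218.2, 328.9, 243.0], 0.53)]
handle_a_tip [([344.4, 248.1, 355.1, 266.4], 0.67)]
```

```bash
python3 -c "
import cv2,numpy as np
a=cv2.imread('pics/scene0.png')[130:330,120:350];b=cv2.imread('pics/side0.png')[150:370,220:450]
a=cv2.resize(a,None,fx=1.73,fy=1.73,interpolation=3);b=cv2.resize(b,None,fx=1.73,fy=1.73,interpolation=3)
h=max(a.shape[0],b.shape[0]);p=lambda i:cv2.copyMakeBorder(i,0,h-i.shape[0],0,0,0)
cv2.imwrite('pics/c1.png',np.hstack([p(a),p(b)]))"
```

```text
(no output)
```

View pics/c1.png

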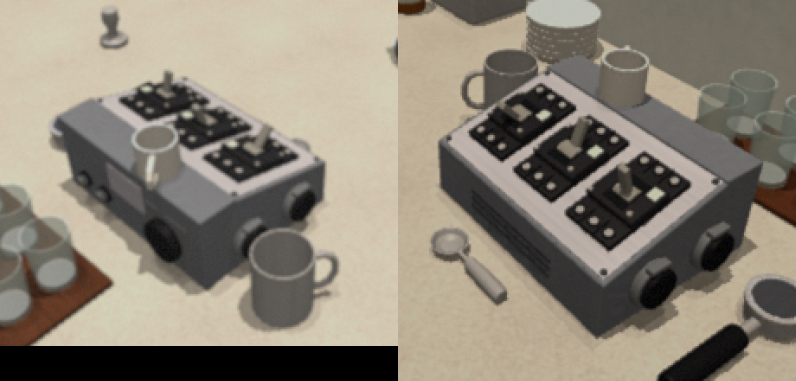

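View pics/side0.png

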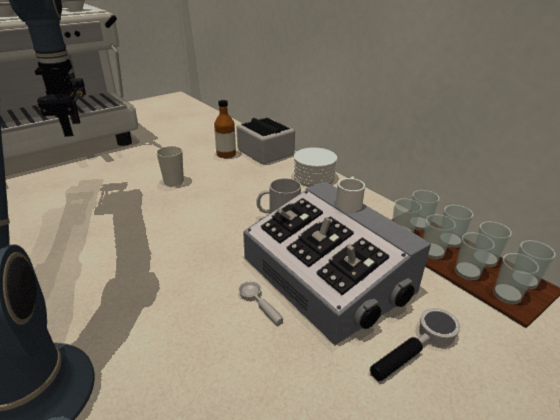

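The box stands with its front (vents, spoon) towards the robot. The right breaker (y=-100) has its handle upright at about side px (350,257), so it is the tripped one. The middle lever is on, and the left one leans towards the robot (off). Next I fit the box pose from its corners.

```bash
cat > h.py <<'E'
from rig import r
import cv2, numpy as np
from scipy.optimize import least_squares
from scipy.spatial.transform import Rotation as R
def proj(k,P,T=None):
    T=k["T"] if T is None else T
    p=(np.atleast_2d(P)-T[:3,3])@T[:3,:3]
    return np.c_[k["fx"]*p[:,0]/p[:,2]+k["cx"],k["fy"]*p[:,1]/p[:,2]+k["cy"]]
def towld(b,P):  # b = x,y,yaw
    return np.atleast_2d(P)@R.from_euler('z',b[2]).as_matrix().T+[b[0],b[1],0]
E
python3 - <<'E'
from h import *
s=r.capture("scene"); d=r.capture("side")
w,t=.165,.1265
S=lambda u,v:(120+u/1.73,130+v/1.73); D=lambda u,v:(220+(u-398)/1.73,150+v/1.73)
obs=[(d,(-t,w,.085),D(441,138)),(d,(-t,-w,.085),D(602,280)),(d,(-t,-w,0),D(597,335)),(d,(-t,w,0),D(440,187)),
(d,(t,-w,.14),D(761,168)),(s,(t,w,0),S(207,289)),(s,(t,-w,.14),S(57,118)),(s,(-t,w,.085),S(325,165))]
f=lambda b:np.ravel([proj(k,towld(b,P))[0]-q for k,P,q in obs])
best=least_squares(f,[.55,-.1,0],loss='soft_l1'); b=best.x
print(b); print(f(b).reshape(-1,2).round(1).tolist())
a=np.tan(.262); n=np.array([-np.sin(.262),0,np.cos(.262)])
xm=None
# panel centre in x: from front edge to ledge start
xc=(-t+t-.06)/2; zc=.085+(xc+t)*np.tan(.262)
for y in(-.1,0,.1):
    B=np.array([xc,y,zc]); 
    for k in(s,d): print(y,proj(k,towld(b,[B,B+n*.009+0, B+n*.058])).round(1).tolist())
    print(towld(b,[B,B+n*.058]).round(4).tolist())
# triangulated tip of a
def tri(ps):
    return least_squares(lambda X:np.ravel([proj(k,X)[0]-q for k,q in ps]),[.55,-.1,.15]).x
np.save('box.npy',b)
for pr in ([(s,(217,171.5)),(d,(349,249.5))],):
    print(tri(pr))
E
```

```text
[ 0.62737151 -0.08164366 -0.02721501]
[[-2.5, -0.7], [0.3, 1.6], [-0.7, 0.5], [-0.5, -1.0], [1.1, -5.8], [-0.5, 3.5], [-1.5, -0.6], [0.5, -1.0]]
-0.1 [[214.6, 190.7], [214.9, 187.8], [216.7, 171.9]]
-0.1 [[352.3, 264.1], [352.0, 261.2], [349.9, 244.7]]
[[0.5947, -0.1808, 0.1109], [0.5796, -0.1804, 0.1669]]
0 [[238.5, 206.3], [238.9, 203.3], [241.4, 187.0]]
0 [[319.7, 240.1], [319.2, 237.2], [316.0, 221.0]]
[[0.5974, -0.0808, 0.1109], [0.5824, -0.0804, 0.1669]]
0.1 [[264.8, 223.4], [265.4, 220.4], [268.6, 203.6]]
0.1 [[291.6, 219.3], [290.9, 216.5], [287.0, 200.8]]
[[0.6001, 0.0191, 0.1109], [0.5851, 0.0195, 0.1669]]
[ 0.5726839  -0.18618338  0.16206888]
```

```bash
cat >> h.py <<'E'
def geo(b,y=-.1):
    xc=-.03; zc=.085+(xc+.1265)*np.tan(.262)
    n=np.array([-np.sin(.262),0,np.cos(.262)])
    return towld(b,np.array([xc,y,zc])+.004*n)[0]
def tool(b,H,th,rad,off,flip=1):
    """pose with tool axis along a handle at angle th; TCP rad from hinge, off behind (+) / before (-) it"""
    a=th-.262; Rz=R.from_euler('z',b[2]).as_matrix()
    u=Rz@[np.sin(a),0,np.cos(a)]; v=Rz@[np.cos(a),0,-np.sin(a)]; y=Rz@[0,flip,0]
    M=np.c_[np.cross(y,-u),y,-u]
    return H+rad*u+off*v, R.from_matrix(M).as_rotvec()
E
python3 - <<'E'
from h import *
b=np.load('box.npy'); H=geo(b); print(H)
for fl in(1,-1):
  for th in(-.75,-.5,-.25,0,.3,.6):
    q=r.inverse_kinematics(*tool(b,H,th,.03,.015*(-1 if th>0 else 1),fl)); print(fl,th,None if q is None else np.round(q,2))
p,_=tool(b,H,0.262,.03,0)
for fl in (1,-1): print(r.inverse_kinematics(*tool(b,H+[0,0,.2],.1,.03,0,fl)))
o=r.get_obs(); up=o["eef_pos"]+[0,0,.15]
r.move_l(up,speed=.3); r.gripper_to(0.0)
E
```

```text
[ 0.59362579 -0.18076209  0.11474134]
1 -0.75 [ 1.33  0.71 -1.17  2.4   2.85  0.58 -0.66]
1 -0.5 [ 1.27  0.55 -1.14  2.25  2.07  0.28 -0.05]
1 -0.25 [ 0.1   0.29  0.23  2.13 -0.72  0.3   2.49]
1 0 [-0.09  0.38  0.43  1.95 -0.39  0.63  2.13]
1 0.3 [-0.13  0.48  0.49  1.78 -0.25  0.98  2.01]
1 0.6 [-0.04  0.64  0.37  1.53 -0.13  1.34  1.9 ]
-1 -0.75 [ 1.33  0.71 -1.17  2.4   2.85  0.58  2.48]
-1 -0.5 [ 0.55  0.3  -0.25  2.28  3.89  0.22  1.1 ]
-1 -0.25 [-0.13  0.31  0.52  2.14 -0.94  0.37 -0.44]
-1 0 [-0.52  0.57  1.08  1.97 -0.87  0.82 -0.58]
-1 0.3 [-0.36  0.58  0.85  1.79 -0.48  1.04 -0.93]
-1 0.6 [-0.28  0.73  0.78  1.54 -0.36  1.38 -1.03]
[-0.38998625  0.24991185  0.79868476  1.66421848 -0.25565641  1.15796366
  2.00912111]
[-0.41575347  0.2561167   0.83448178  1.66533084 -0.26852047  1.16034258
 -1.12001697]
```

```bash
python3 - <<'E'
from h import *
b=np.load('box.npy'); H=geo(b)
r.move_joints([0.3,0.25,0,1.6,0,1.2,-1.3])
print(r.get_obs()["eef_pos"],r.get_obs()["q"].round(2))
p,o=tool(b,H,.1,.19,0,-1); print(r.inverse_kinematics(p,o))
r.reach(p,o)
for th in(-.75,-.5,-.25,-.15,0,.3,.6):
    q=r.inverse_kinematics(*tool(b,H,th,.03,.015*(-1 if th>0 else 1),-1)); print(th,None if q is None else np.round(q,2))
s=r.get_obs(); k=r.capture("wrist"); cv2.imwrite("pics/w1.png",k["pixels"])
T=np.eye(4);T[:3,:3]=R.from_rotvec(s["ee_rot"]).as_matrix();T[:3,3]=s["eef_pos"]
k["T"]=T@k["tool_from_camera"]; np.save("w1.npy",dict(k),allow_pickle=True)
print(s["eef_pos"],s["q"].round(2),s["clock"],k["T"].round(3).tolist())
for n in("handle_a_tip","handle_a","breaker_a"): print(n,[(np.round(d["bbox"],1).tolist(),round(d["p"],2)) for d in r.find_in("wrist",n)])
n=np.array([-np.sin(.262),0,np.cos(.262)])
for y in(-.1,0): print(proj(k,[geo(b,y)-.004*n,geo(b,y)+.054*n]).round(1).tolist())
E
```

```text
[ 0.57517913 -0.22079086  0.33255736] [ 0.3   0.25 -0.    1.6  -0.    1.2  -1.3 ]
[ 0.28196114  0.19280955 -0.02867346  1.74766243 -0.03566475  1.04357572
 -1.32824676]
-0.75 [ 1.07  0.5  -0.81  2.41  3.24  0.57  1.95]
-0.5 [ 0.55  0.3  -0.25  2.28  3.89  0.22  1.1 ]
-0.25 [ 0.44  0.3  -0.18  2.11 -0.3   0.25 -1.03]
-0.15 [ 0.36  0.31 -0.1   2.04 -0.18  0.4  -1.18]
0 [ 0.29  0.36 -0.05  1.92 -0.07  0.61 -1.29]
0.3 [ 0.25  0.45 -0.02  1.75  0.02  0.97 -1.39]
0.6 [ 0.22  0.61 -0.03  1.51  0.07  1.35 -1.43]
[ 0.5621649  -0.17804322  0.30147446] [ 0.28  0.19 -0.03  1.75 -0.04  1.04 -1.33] 6.1667 [[-0.024, -0.996, -0.084, 0.601], [-1.0, 0.024, 0.002, -0.179], [-0.0, 0.084, -0.996, 0.471], [0.0, 0.0, 0.0, 1.0]]
handle_a_tip [([272.6, 189.0, 299.7, 217.8], 0.6)]
handle_a [([267.6, 187.9, 298.9, 219.1], 0.77), ([157.7, 169.5, 196.3, 207.2], 0.77), ([47.0, 188.7, 85.9, 238.3], 0.57)]
breaker_a [([245.5, 125.9, 328.5, 247.1], 0.92)]
[[281.5, 188.9], [282.4, 208.2]]
[[179.4, 188.5], [162.0, 207.8]]
```

View pics/w1.png

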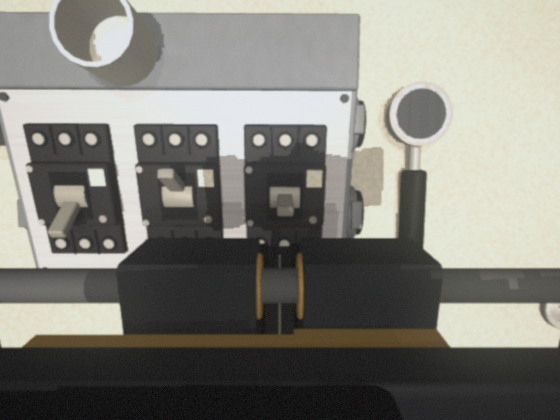

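The wrist picture shows breaker a at px (286,187) with its handle end near (285,212). Middle (on) and left (off) levers are as expected. I refine the box pose with the case corners.

```bash
python3 - <<'E'
from h import *
b=np.load('box.npy'); k=np.load('w1.npy',allow_pickle=True).item()
c,s_=np.cos(.262),np.sin(.262); n=np.array([-s_,0,c]); t=np.array([c,0,s_])
C=lambda y,dx,dy:np.array([-.03,y+dy,.085+.0965*np.tan(.262)])+.009*n+dx*t+[0,dy*0,0]
obs=[(C(-.1,.065,.038),(245,125)),(C(-.1,.065,-.038),(327,125.5)),(C(0,.065,.038),(135,125)),(C(0,.065,-.038),(219,125)),(C(.1,.065,.038),(24.5,124)),(C(.1,.065,-.038),(109.5,124)),(C(.1,-.065,.038),(46,254))]
f=lambda b:np.ravel([proj(k,towld(b,P))[0]-q for P,q in obs])
print(f(b).reshape(-1,2).round(1).tolist())
e=least_squares(f,b).x; print(e,b); print(f(e).reshape(-1,2).round(1).tolist())
b=e; H=geo(b); print(H); np.save('box2.npy',b)
Rz=R.from_euler('z',b[2]).as_matrix()
for th in(-.1,0,.1):
    u=Rz@[np.sin(th-.262),0,np.cos(th-.262)]; print(th,proj(k,H+.054*u).round(1).tolist())
E
```

```text
[[-5.4, -3.4], [-2.6, -3.6], [-7.0, -3.7], [-6.2, -3.5], [-8.1, -3.1], [-8.3, -2.8], [1.1, -1.8]]
[ 0.62426236 -0.0861906  -0.03797154] [ 0.62737151 -0.08164366 -0.02721501]
[[0.1, 0.8], [2.8, 1.5], [-1.4, -0.8], [-0.6, 0.4], [-2.5, -1.3], [-2.7, -0.1], [4.7, -0.3]]
[ 0.58945244 -0.18494031  0.11474134]
-0.1 [[286.7, 219.0]]
0 [[286.9, 213.0]]
0.1 [[287.0, 206.8]]
```

```bash
cat >> h.py <<'E'
B=np.array([.625,-.0855,-.031]); HH=np.array([.5905,-.184,.1147]); RAD=.040
def push(th,tt,side,rad=RAD,half=.0095,lift=0.):
    """TCP pose with the fingertip's edge on the handle face (side +1 behind, -1 before) of a lever at th, tool lean tt"""
    c,_=tool(B,HH,th,rad,side*.0045,-1)
    _,o=tool(B,HH,tt,rad,0,-1)
    z=np.zeros(3); v,_=tool(B,z,tt,0,side*half,-1); u,_=tool(B,z,tt,lift,0,-1)
    return c+v+u,o
def force(th,n=5):
    v,_=tool(B,np.zeros(3),th,0,1.,-1)
    f=[]
    for _ in range(n): f.append(r.get_obs()["ft_force"]); r.pause(.01)
    f=np.mean(f,0); return f@v, f
E
python3 - <<'E'
from h import *
off=lambda th:np.clip(th+.05,-.2,.05)
for th in(.45,0,-.3,-.5,-.78):
    q=r.inverse_kinematics(*push(th,off(th),1)); print(th,None if q is None else np.round(q,2))
for th in(-.4,0,.3,.62):
    q=r.inverse_kinematics(*push(th,np.clip(th,-.05,.6),-1)); print(th,None if q is None else np.round(q,2))
p,o=push(.45,.05,1,lift=.07); r.reach(p,o)
print(force(0))
p,o=push(.45,.05,1); print(r.move_l(p,o,speed=.08,force_limit=4))
print(force(0),r.get_obs()["eef_pos"],p,r.get_obs()["clock"])
k=r.capture("wrist"); cv2.imwrite("pics/w2.png",k["pixels"][100:350,100:460])
k=r.capture("side"); cv2.imwrite("pics/s2.png",cv2.resize(k["pixels"][180:320,240:440],None,fx=3,fy=3))
E
```

```text
0.45 [ 0.28  0.38 -0.04  1.85 -0.05  0.7  -1.32]
0 [ 0.29  0.36 -0.04  1.89 -0.05  0.69 -1.31]
-0.3 [ 0.4   0.28 -0.12  2.09 -0.25  0.34 -1.09]
-0.5 [ 0.41  0.27 -0.13  2.11 -0.26  0.32 -1.08]
-0.78 [ 0.42  0.28 -0.14  2.13 -0.28  0.3  -1.05]
-0.4 [ 0.34  0.29 -0.06  2.06 -0.13  0.49 -1.21]
0 [ 0.31  0.31 -0.05  1.99 -0.09  0.59 -1.27]
0.3 [ 0.25  0.44 -0.02  1.75  0.02  0.99 -1.38]
0.62 [ 0.22  0.61 -0.03  1.49  0.07  1.37 -1.43]
(np.float64(0.0781697830985909), array([0.01542268, 0.28799965, 0.27760213]))
False
(np.float64(0.3023159460511479), array([0.28204525, 0.07248974, 0.12430595])) [ 0.61210872 -0.18483822  0.15586281] [ 0.61167363 -0.18465659  0.15515312] 7.9083
```

View pics/s2.png

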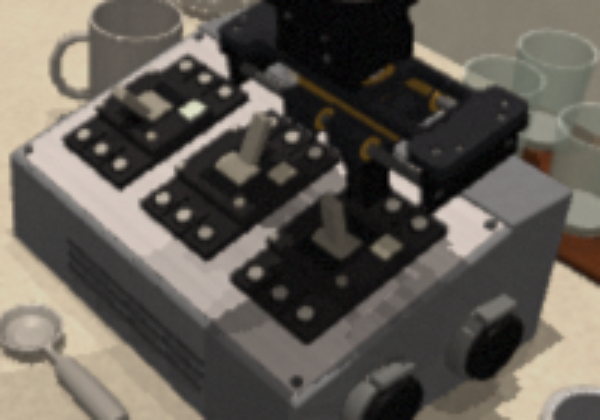

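The closed fingers stand just behind handle a, whose end is at crop px (330,200), clear of it. Now I push towards off.

```bash
python3 - <<'E'
from h import *
off=lambda th:np.clip(th+.05,-.2,.05)
th=.45; base=None; peak=0; clicked=False; log=[]
for th in np.arange(.40,.15,-.05): r.move_l(*push(th,off(th),1),speed=.04,force_limit=2)
r.pause(.1); base=force(0,15)[1]; print("base",base)
def F(th):
    v,_=tool(B,np.zeros(3),th,0,1.,-1); f=force(th,3)[1]-base; return f@v, np.linalg.norm(f)
why="end"
while th>-.80:
    f0=F(th)[1]
    th-=.010 if f0<1.8 else .006
    hit=r.move_l(*push(th,off(th),1),speed=.012,force_limit=max(.8,8.8-f0))
    f,m=F(th); log.append((round(th,3),round(f,2),round(m,2)))
    if hit: why="hit"; break
    if m>8.6: why="high"; break
    peak=max(peak,m)
    if peak>4 and m<peak-1.5: clicked=True; why="click"; break
print(why,peak,r.get_obs()["clock"]); print(log[::3][:30],log[-25:])
E
```

```text
base [ 0.01703442 -0.02354773  0.00451735]
click 5.528414292337868 34.3833
[(np.float64(0.19), np.float64(-0.07), np.float64(0.36)), (np.float64(0.16), np.float64(0.03), np.float64(0.33)), (np.float64(0.13), np.float64(0.07), np.float64(0.45)), (np.float64(0.1), np.float64(-0.05), np.float64(0.35)), (np.float64(0.07), np.float64(0.29), np.float64(0.32)), (np.float64(0.04), np.float64(0.42), np.float64(0.44)), (np.float64(0.018), np.float64(1.55), np.float64(1.88)), (np.float64(-0.012), np.float64(0.44), np.float64(0.5)), (np.float64(-0.042), np.float64(0.59), np.float64(0.65)), (np.float64(-0.072), np.float64(0.48), np.float64(0.62)), (np.float64(-0.102), np.float64(0.49), np.float64(0.58)), (np.float64(-0.132), np.float64(0.59), np.float64(1.16)), (np.float64(-0.162), np.float64(0.07), np.float64(0.68)), (np.float64(-0.192), np.float64(0.31), np.float64(0.74)), (np.float64(-0.222), np.float64(0.08), np.float64(0.71)), (np.float64(-0.252), np.float64(0.25), np.float64(0.6)), (np.float64(-0.282), np.float64(0.92), np.float64(1.3)), (np.float64(-0.312), np.float64(1.23), np.float64(1.6
[... 1327 characters left out ...]
(2.13)), (np.float64(-0.484), np.float64(2.95), np.float64(3.35)), (np.float64(-0.49), np.float64(2.41), np.float64(2.94)), (np.float64(-0.496), np.float64(3.24), np.float64(3.84)), (np.float64(-0.502), np.float64(3.95), np.float64(4.7)), (np.float64(-0.508), np.float64(4.59), np.float64(5.14)), (np.float64(-0.514), np.float64(4.45), np.float64(5.38)), (np.float64(-0.52), np.float64(4.68), np.float64(5.53)), (np.float64(-0.526), np.float64(4.63), np.float64(5.18)), (np.float64(-0.532), np.float64(4.67), np.float64(5.39)), (np.float64(-0.538), np.float64(4.48), np.float64(5.11)), (np.float64(-0.544), np.float64(4.09), np.float64(4.72)), (np.float64(-0.55), np.float64(2.63), np.float64(3.24))]
```

The force built to about 5.5 N, then dipped at -0.55, which is the click. I follow through to the stop.

```bash
python3 - <<'E'
from h import *
base=np.array([.017,-.024,.005]); th=-.55; log=[]
N=lambda: np.linalg.norm(force(0,3)[1]-base)
m=N(); log.append(round(m,2)); low=m
for i in range(20):
    th-=.007
    hit=r.move_l(*push(th,-.2,1),speed=.012,force_limit=max(.8,8.3-m))
    m=N(); log.append((round(th,3),round(m,2),hit)); low=min(low,m)
    if hit or m>6.5: break
print(log)
r.move_l(*push(th+.2,-.2,1),speed=.1)
r.move_l(*push(th+.2,-.2,1,lift=.06),speed=.2)
p,o=push(th-.5,-.05,-1,lift=.06); print(r.inverse_kinematics(p,o)); 
k=r.capture("side"); cv2.imwrite("pics/s3.png",cv2.resize(k["pixels"][180:320,240:440],None,fx=3,fy=3))
print(r.get_obs()["clock"])
E
```

```text
[np.float64(2.73), (-0.557, np.float64(2.35), False), (-0.564, np.float64(2.67), False), (-0.571, np.float64(2.87), False), (-0.578, np.float64(2.86), False), (-0.585, np.float64(3.79), False), (-0.592, np.float64(3.72), False), (-0.599, np.float64(4.45), False), (-0.606, np.float64(6.25), False), (-0.613, np.float64(6.52), False)]
[ 0.41239266  0.2056723  -0.12107356  2.08734506 -0.10763315  0.55119093
 -1.22096552]
37.6333
```

View pics/s3.png

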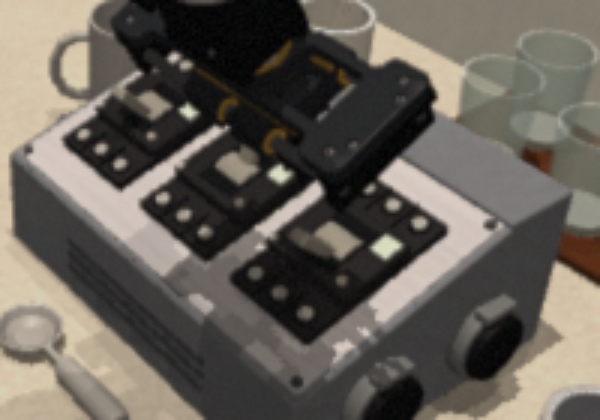

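The handle now leans towards the robot at its off stop (crop px 330,237), and the force rose to 6.5 N there. Now I throw it on from the front.

```bash
python3 - <<'E'
from h import *
tt=lambda th:max(th,-.2)
P=lambda th,l=0.:push(th,tt(th),-1,rad=.054,lift=l-.012)
r.move_l(*P(-.85,.06),speed=.15)
print("down",r.move_l(*P(-.85),speed=.1,force_limit=4))
r.pause(.1); base=force(0,8)[1]; print(base,r.get_obs()["clock"])
th=-.85; log=[]; why="end"; m=0
while th<.66:
    th+=.035 if th<.5 else .012
    hit=r.move_l(*P(th),speed=.04,force_limit=max(.8,7.5-m))
    m=np.linalg.norm(force(0,2)[1]-base); log.append((round(float(th),3),round(float(m),2)))
    if hit or m>(6.5 if th<.5 else 5): why="stop %s"%hit; break
print(why,log,r.get_obs()["clock"])
E
```

```text
down False
[-0.09076438 -0.27508151 -0.21450136] 39.05
stop False [(-0.815, 0.71), (-0.78, 0.98), (-0.745, 0.44), (-0.71, 0.68), (-0.675, 0.31), (-0.64, 1.13), (-0.605, 0.47), (-0.57, 1.16), (-0.535, 1.88), (-0.5, 1.56), (-0.465, 1.16), (-0.43, 0.81), (-0.395, 1.4), (-0.36, 1.04), (-0.325, 0.91), (-0.29, 0.67), (-0.255, 0.85), (-0.22, 0.96), (-0.185, 0.55), (-0.15, 0.44), (-0.115, 0.65), (-0.08, 0.72), (-0.045, 0.38), (-0.01, 0.29), (0.025, 0.39), (0.06, 0.73), (0.095, 0.85), (0.13, 0.95), (0.165, 1.11), (0.2, 0.64), (0.235, 0.71), (0.27, 0.73), (0.305, 0.6), (0.34, 0.81), (0.375, 0.41), (0.41, 0.44), (0.445, 0.27), (0.48, 0.69), (0.515, 0.37), (0.527, 0.61), (0.539, 1.67), (0.551, 1.39), (0.563, 1.78), (0.575, 0.87), (0.587, 3.74), (0.599, 6.06)] 51.3167
```

```bash
python3 - <<'E'
from h import *
r.move_l(*push(.3,.6,-1,rad=.044),speed=.1)
r.move_l(*push(.3,.6,-1,rad=.044,lift=.08),speed=.2)
o=r.get_obs(); p=o["eef_pos"]+[-.08,0,.08]; r.move_l(p,speed=.25)
k=r.capture("side"); cv2.imwrite("pics/s4.png",cv2.resize(k["pixels"][180:320,240:440],None,fx=3,fy=3))
print(r.get_obs()["clock"],r.get_obs()["ft_force"])
E
```

```text
52.7917 [ 0.29876787 -0.46525618  0.46223659]
```

View pics/s4.png

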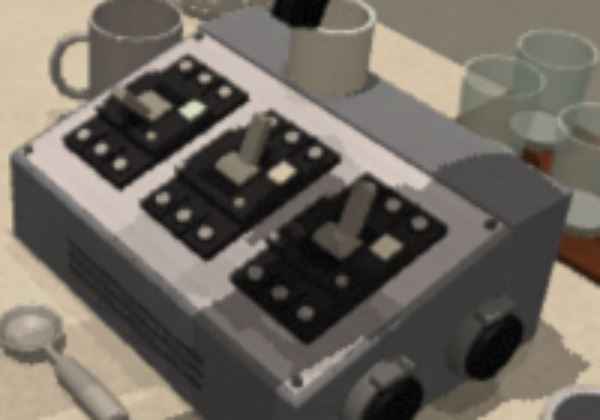

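Lever a (end at crop px 362,188) now leans on like the middle one. Lever c is still off, the cup and jug are unmoved and the arm is clear.

```bash
python3 -c "
from rig import r
print(r.close_job())"
```

```text
the job is handed in; nothing more can be done
None
```

I reset the tripped breaker and handed the job in at about 53 s of the 64 s allowed: its lever was pushed off past the latch to the stop, then thrown fully on and released. The highest force measured was 6.5 N. The final picture shows the other two levers, the cup and the jug as they were, but the hand-in call returned no verdict.

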